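# Load the bushing jig and hold its tensioner arm back

## Task

Get the bushing jig ready for a machine head: thread the wide brass collar and then the narrow one down the locating post, each fully home, the narrow one sitting on the wide one, and let go of them. Then, by its upright finger post, push the sprung tensioner arm away from the locating post, past the click of its pawl and right back to its stop, and finish while still holding it compressed there with the gripper: do not let go. Leave the other things on the shelf where they lie.

Things in the scene. Friction and masses are not known exactly. Their poses are not given: they have to be found in the camera images.
- wide_collar: the wide brass collar, a flat ring 50 mm outside, 17 mm bore, 18 mm high, 70 to 140 g, lying flat on the shelf, loose; to the left or to the right of the jig. Origin at the centre of its underside, z along its bore
- narrow_collar: the narrow brass collar, a ring 34 mm outside, 17 mm bore, 24 mm high, 50 to 100 g, standing on its end on the shelf, loose; on the other side of the jig. Origin at the centre of its underside, z along its bore
- jig: bushing jig, an aluminium plate 140 x 300 x 12 mm fixed to the shelf between the two collars. Origin at shelf height; the plate spans -70 to 70 mm along its x, -155 to 145 mm along its y. The upright steel locating post stands at (0, 85) mm, the arm's pivot at (50, -70) mm. Its x points away from the robot, its y to the robot's left, turned by up to 0.25 rad
- post_foot (a point): centre of the locating post's foot, on the plate's upper face, 12 mm above the shelf. The post is 14 mm in diameter, 52 mm high, its top 5 mm tapered. Two collars stacked come to 42 mm
- post_tip (a point): centre of the locating post's top end, 64 mm above the shelf
- pivot_foot (a point): point on the arm's upright pivot axis, on the plate's upper face
- tensioner_swing (a joint): swing of the steel arm about its upright pivot, rad: 0 at rest, 0.75 at its back stop; grows anticlockwise from above, finger post moving to the jig's -y, away from the locating post. Its spring pushes back to 0 with 3.5 N at the finger post at 0, 8.5 N at 0.75. A pin under it rides over the pawl leaf, which clicks up behind it near 0.48 and would catch an arm let go there, short of the stop
- tensioner_arm: flat steel arm 18 mm wide on an upright pivot near the plate's far edge, with the finger post on its free end, the only part to hold it by. Origin on the pivot axis at the plate's upper face; its -x points along the arm to the finger post
- finger_post (a point): round upright wooden post on the free end of the tensioner arm, 18 mm in diameter, 50 mm high, to be pinched or pushed; its axis is 95 mm from the pivot's. This point is the centre of its foot, on the arm's upper face, 38 mm above the shelf. From the pivot it lies, in the jig's axes, at (-86, 41) mm at joint 0 and (-91, -28) mm at 0.75
- finger_post_top (a point): centre of the finger post's top end, 88 mm above the shelf
- pawl (a joint): pawl leaf on the plate below the arm, 26 mm long, in rad: 0 = sprung up, about 0.2 = pressed down by the arm passing over it
- tuner_button0: loose amber tuner button lying flat, 22 x 16 x 12 mm, with a short stem; origin at the centre of its underside; a bystander, leave it alone
- tuner_button1: loose amber tuner button lying flat, 22 x 16 x 12 mm, with a short stem; origin at the centre of its underside; a bystander, leave it alone
- tuner_button2: loose amber tuner button lying flat, 22 x 16 x 12 mm, with a short stem; origin at the centre of its underside; a bystander, leave it alone
- machine_head: chrome-plated machine head, a plate 40 x 20 x 8 mm with an upright string post reaching 34 mm and an amber button on its side; origin at the centre of the plate's underside; a bystander, leave it alone
- peg_winder: nickel peg winder lying on the right, 137 mm long along its x, up to 24 mm wide and 20 mm high; origin under the middle; a bystander, leave it alone
- mallet: lignum vitae mallet lying beyond the right-hand collar, head 100 x 55 x 58 mm, handle to 211 mm along its +y; origin under the head's centre; a bystander, leave it alone
- cedar_box: closed cedar storage box with hinged lid and brass hook latch, 176 x 266 x 94 mm, fixed on the left of the shelf; origin at the centre of its underside; a bystander

How it is judged:
By the outcome, as a careful person would: the job done as asked, in the order asked, and still so for the second after the job is handed in, while the arm keeps its last pose, push and grip.
It also fails if it takes over 70 s, if anything falls off the work surface, if the arm or the gripper's body presses on something with over 40 N, if the wrist force passes 120 N, or if a joint passes its speed limit or range.

## Robot

A 7-joint arm with a two-finger parallel gripper is mounted at the origin on the work surface. World frame = base frame: x ahead of the robot, y to its left, z up, the work surface at z = 0. Lengths are in m, angles in rad, forces in N, time in s.
With the tool pointing down it reaches from about 0.425 to 0.95 m from the base axis. Payload 16.7 kg.
Tool frame: the origin (TCP) lies on the centre line of the jaws, within the pads' length; the fingertips stand 22 mm ahead of it and the grasp point (between the pads) lies 3 mm ahead of it (bot.tip_reach is the distance from the TCP to the fingertips, in m); z points along the fingers, y is the line along which they close (so a half turn about z gives the same grasp; the last joint's range is limited). The gripper opens to 94 mm and grips with 3 to 60 N. Pads are 16 mm wide; open, the fingers measure 119 mm over their backs; the gripper's body (75 mm by 177 mm) begins 78 mm behind the grasp point.
Start: joints at [-1.411, 0.426, 0.074, 1.606, -0.034, 1.111, -0.067], TCP at [0.205, 0.643, 0.227] pointing down, gripper open.
Joint ranges: [-2.85, 2.85], [-0.5, 2.14], [-1.23, 1.37], [0.21, 2.46], [-1.02, 4.16], [0.16, 2.05], [-2.73, 2.73]. Speed limits (rad/s): [1.89, 1.89, 2.39, 2.39, 3.01, 3.01, 3.01].

## Interface

Orientations are given as a unit quaternion [x, y, z, w].
In Python, from workcell import bot gives the robot as it stands. The module is installed in compiled form; this text tells all that it offers.
- The arm moves only by the tool play_rows, never from a script. Its argument "plan" is text: rows parted by semicolons, each of 5 numbers parted by spaces: the opening, from 0 (shut) to 1 (fully open), then the shift along the tool's x, y, z in m, then the turn about the tool's z in rad. In form: gripper x y z twist; .... A call has 1 to 10 rows; each row is the pose to reach, as a shift and turn from the pose commanded when the call began, along the tool's axes at that moment; what a row does not reach only later rows make up. A row lasts 1/10 s, in which the tool goes at most 50 mm and 8.59 degrees, less where a joint would pass 70% of its speed; a pose out of reach is approached as far as the arm can. A call with a gripper value outside its range is refused whole. The fingers move at their own pace and stop on an object; "squeeze" is the grip in N (left out, the last holds). Time passes only in rows, so rows that repeat a pose let the fingers close. It gives the time, the measured TCP pose, the force, the opening and the grip force at its end, in the units of the state.
- bot.observe(): the state, without advancing time (a new reading comes with each control period).
- bot.grab_frame(name): name is "side" or "top"; returns a dict with "image" (480x640x3 uint8, red, green, blue), "fx", "fy", "cx", "cy" (pixels), "world_to_cam" (4x4, takes a point from world to camera coordinates). Camera axes: x right, y down, z forward; pixel columns grow to the right and rows downward; lengths in m; the calibration is good to about 2 mm. A picture is of the moment at which its call begins. There is no depth.
- bot.sign_off(): hands the job in; it is judged then, once.
The state is a dict: "t": time; "joint_positions": joint angles; "qvel": joint speeds; "tau": joint torques, N m; "tool_pos": TCP position; "tool_rot": TCP orientation; "wrist_force": force on the tool from outside, world axes, zero at the start; "wrist_torque": the same for the moment, N m; "width": opening from 0.0 (shut) to 1.0 (fully open); "grip_force": force on a finger pad.
Only numpy, scipy, OpenCV 4.12 (cv2) and the standard library are available. Lean on these libraries where they do the work, as an engineer would, in place of code of your own. Each camera call takes 0.05 s, during which the arm holds its last target. There are 200 camera calls.

## Working session

There is one attempt and no reset: what is moved stays moved. The work goes in short steps, Python scripts to look and compute and a tool call to move; the robot and the scene stay as the last step left them, time stands still between calls to the robot, and variables do not carry over. Pictures are saved under pics/ and viewed, at most 10 in all, crops included, and the job is handed in when it is done.

Besides the shell and the picture viewer there is one more tool, called after ">>>" in YAML: its name, and indented under it one key for each argument. play_rows: Moves the arm, as the interface text tells. Its arguments: {"type":"object","properties":{"plan":{"type":"string"},"squeeze":{"type":"number"}},"required":["plan"]}

```bash
mkdir -p pics; cat > h.py <<'E'
from workcell import bot
import numpy as np, cv2
from scipy.spatial.transform import Rotation as R
def snap(n,f):
    d=bot.grab_frame(n); cv2.imwrite(f'pics/{f}.png',cv2.cvtColor(d['image'],cv2.COLOR_RGB2BGR)); 
    np.savez(f'pics/{n}.npz',K=[d['fx'],d['fy'],d['cx'],d['cy']],T=d['world_to_cam'],im=d['image']); return d
def back(n,u,v,z):
    d=np.load(f'pics/{n}.npz'); fx,fy,cx,cy=d['K']; T=d['T']
    r=T[:3,:3].T@np.array([(u-cx)/fx,(v-cy)/fy,1]); c=-T[:3,:3].T@T[:3,3]
    return c+r*(z-c[2])/r[2]
def proj(n,p):
    d=np.load(f'pics/{n}.npz'); fx,fy,cx,cy=d['K']; q=d['T'][:3,:3]@np.array(p)+d['T'][:3,3]
    return q[0]/q[2]*fx+cx,q[1]/q[2]*fy+cy
def shift(p,a=None):
    s=bot.observe(); M=R.from_quat(s['tool_rot']).as_matrix()
    print('shift',np.round(M.T@(np.array(p)-s['tool_pos']),4))
E
python3 - <<'E'
from h import *
np.set_printoptions(precision=4,suppress=True)
s=bot.observe();print(s,bot.tip_reach);print(R.from_quat(s['tool_rot']).as_matrix())
for n in('top','side'):
    d=snap(n,n+'0');print(d['fx'],d['cx'],d['world_to_cam'])
E
```

```text
{'t': 0.0, 'joint_positions': array([-1.4115,  0.4268,  0.0738,  1.6066, -0.0341,  1.1108, -0.0671]), 'qvel': array([-0.0012, -0.0012,  0.0003,  0.001 ,  0.0006,  0.0018, -0.0004]), 'tau': array([  0.    , -93.5827,   3.6664, -45.4171,  -0.0489,   0.0204,
         0.0001]), 'tool_pos': array([0.205 , 0.6427, 0.2268]), 'tool_rot': array([ 0.1538,  0.9881, -0.0007, -0.0001]), 'wrist_force': array([ 0.8104, -0.7922, -1.6493]), 'wrist_torque': array([-0.0082, -0.0216,  0.0023]), 'grip_force': 0.0, 'width': 1.001268637111127} 0.022
[[-0.9527  0.3039 -0.0003]
 [ 0.3039  0.9527 -0.0013]
 [-0.0001 -0.0013 -1.    ]]
445.83148768282206 315.82291694088116 [[-0.0079 -1.      0.0007  0.0502]
 [-0.9954  0.0078 -0.0954  0.5605]
 [ 0.0954 -0.0014 -0.9954  1.1706]
 [ 0.      0.      0.      1.    ]]
586.903149004833 325.38928764329876 [[ 0.806  -0.5917 -0.015  -0.4207]
 [-0.3878 -0.5088 -0.7686  0.3019]
 [ 0.4471  0.6253 -0.6396  1.1485]
 [ 0.      0.      0.      1.    ]]
```

View pics/top0.png

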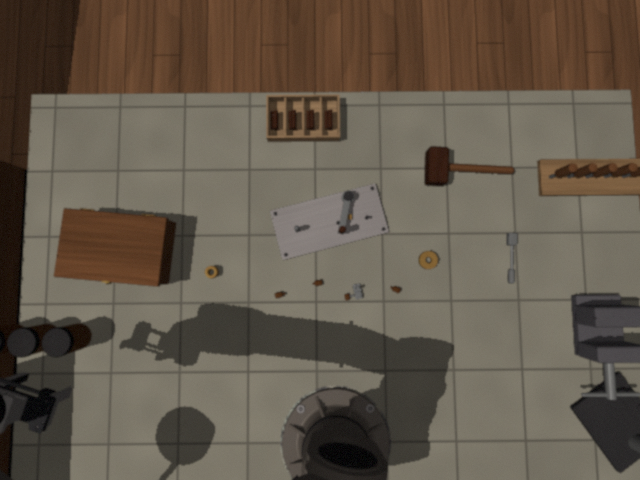

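View pics/side0.png

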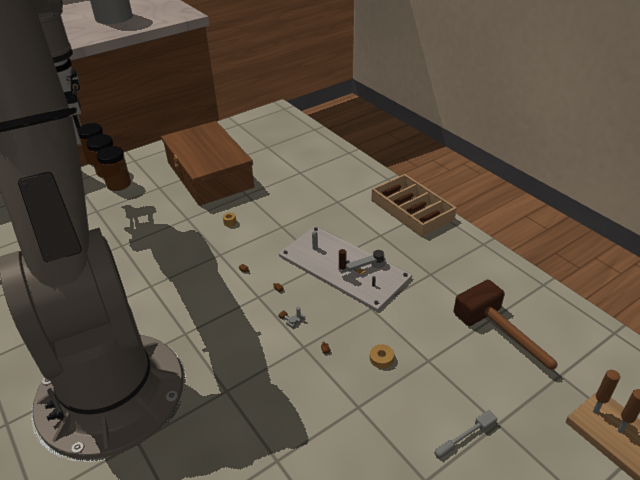

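The top view shows the narrow collar at about (211,272), the wide one at (429,260), and the jig in between with its post near (298,229). The side view agrees: wide collar at (382,356), narrow at (230,219). I'll enlarge both.

```bash
python3 - <<'E'
from h import *
t=np.load('pics/top.npz')['im'][:,:,::-1];s=np.load('pics/side.npz')['im'][:,:,::-1]
def c(im,x,y,w,h,k): return cv2.resize(im[y:y+h,x:x+w],None,fx=k,fy=k,interpolation=cv2.INTER_CUBIC)
A=c(t,265,180,130,85,6)
cv2.imwrite('pics/c1.png',A)
B=np.vstack([np.hstack([c(t,190,250,45,45,6),c(t,405,238,45,45,6)]),np.hstack([c(s,207,197,45,45,6),c(s,360,334,45,45,6)])])
D=c(s,275,225,145,85,4); D=cv2.copyMakeBorder(D,0,B.shape[0]-D.shape[0],0,0,cv2.BORDER_CONSTANT)
cv2.imwrite('pics/c2.png',B);cv2.imwrite('pics/c3.png',c(s,275,222,145,88,5))
# collar colour centroids
for n,im,rs in(('top',t,[(190,250),(405,238)]),('side',s,[(207,197),(360,334)])):
  for x,y in rs:
    q=cv2.cvtColor(im[y:y+45,x:x+45].copy(),cv2.COLOR_BGR2HSV)
    m=((q[...,1]>110)&(q[...,2]>60)).astype(np.uint8)
    k,l,st,ce=cv2.connectedComponentsWithStats(m);i=1+st[1:,4].argmax();print(n,st[i]+[x,y,0,0,0],ce[i]+[x,y])
E
```

```text
top [205 266  13  12 109] [211.23853211 271.47706422]
top [419 251  19  18 243] [428.06584362 259.57613169]
side [223 213  13  14 146] [229.15753425 219.26027397]
side [370 344  24  24 460] [381.4673913  355.86086957]
```

View pics/c1.png

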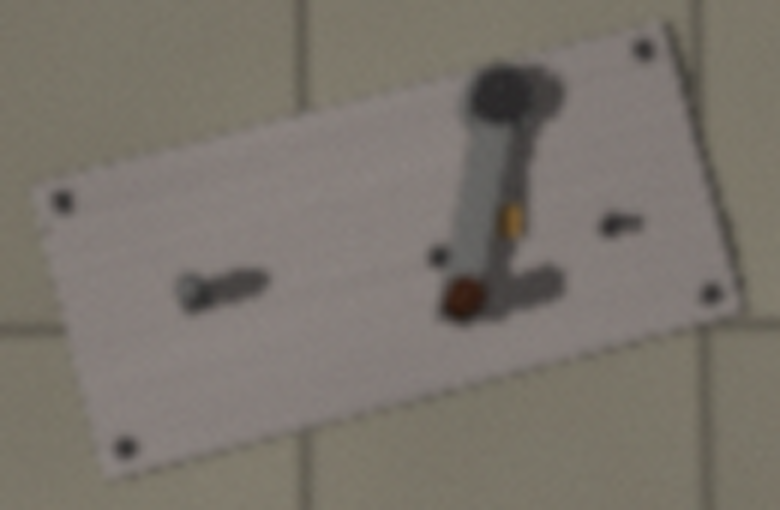

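View pics/c2.png

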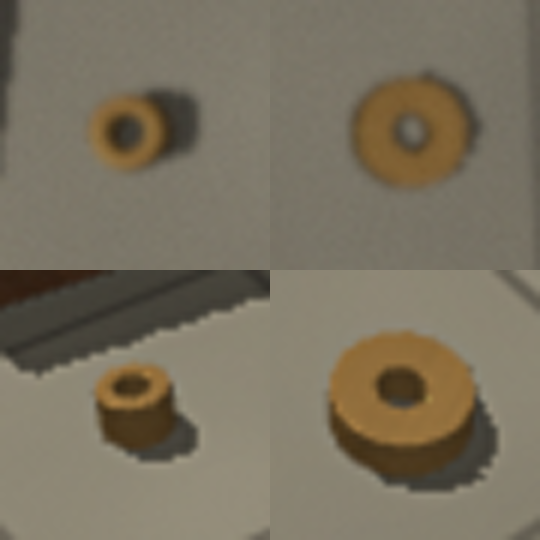

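View pics/c3.png

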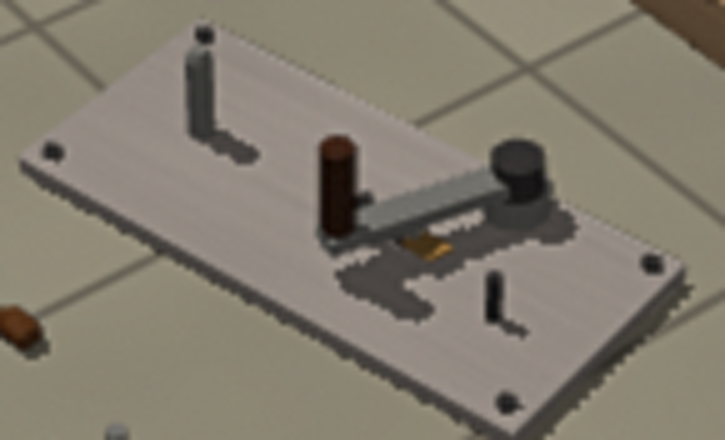

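Crops: in c1 the plate corners are (35,185), (665,22), (745,315), (105,480), with the post tip near (186,287) and the finger-post top near (463,297). c2 shows the collar bores clearly. In c3 the post runs from tip (200,50) to foot (202,135) and the finger top is at (338,147). I'll fit the jig pose to these.

```bash
cat > fit.py <<'E'
from h import *
from scipy.optimize import least_squares
T=lambda X,Y:(265+(X+.5)/6-.5,180+(Y+.5)/6-.5)
S=lambda X,Y:(275+(X+.5)/5-.5,222+(Y+.5)/5-.5)
obs=[('top',T(35,185),(.07,.145,.012)),('top',T(665,22),(.07,-.155,.012)),('top',T(745,315),(-.07,-.155,.012)),('top',T(105,480),(-.07,.145,.012)),
('top',T(188,287),(0,.085,.064)),('top',T(463,297),(-.036,-.029,.088)),
('side',S(20,158),(-.07,.145,.012)),('side',S(205,18),(.07,.145,.012)),('side',S(688,262),(.07,-.155,.012)),('side',S(200,50),(0,.085,.064)),('side',S(202,133),(0,.085,.012)),('side',S(338,147),(-.036,-.029,.088))]
def W(p,q):
    c,s=np.cos(p[2]),np.sin(p[2]);return np.array([p[0]+c*q[0]-s*q[1],p[1]+s*q[0]+c*q[1],q[2]])
f=lambda p:np.ravel([np.subtract(proj(n,W(p,q)),uv) for n,uv,q in obs])
r=least_squares(f,[.58,.03,.2],loss='soft_l1')
print(r.x);print(np.round(f(r.x).reshape(-1,2),1))
p=r.x
for n,q in dict(post=(0,.085,.064),piv=(.05,-.07,.012),fp=(-.036,-.029,.088),fpend=(-.041,-.098,.088)).items():print(n,np.round(W(p,q),4))
print('wide',back('top',428.1,259.5,.018),back('side',381.4,352.9,.018))
print('narrow',back('top',210.9,271.4,.024),back('side',228.4,215.9,.024))
E
python3 fit.py
```

```text
[0.58258272 0.01424825 0.24559055]
[[-0.9 -0.2]
 [ 0.1 -0.1]
 [ 0.3  0.2]
 [-0.1  0.4]
 [ 0.4  0.2]
 [ 1.   0. ]
 [-0.5 -0.9]
 [-0.5 -0.6]
 [ 0.4  0.3]
 [ 0.  -0.1]
 [ 0.2 -0.4]
 [ 0.2  0. ]]
post [0.5619 0.0967 0.064 ]
piv [ 0.6481 -0.0415  0.012 ]
fp [ 0.5547 -0.0226  0.088 ]
fpend [ 0.5666 -0.0908  0.088 ]
wide [ 0.47753574 -0.25538858  0.018     ] [ 0.4752548  -0.25595676  0.018     ]
narrow [0.45029303 0.32654891 0.024     ] [0.44726112 0.3270747  0.024     ]
```

>>> play_rows:
  plan: "0.75 -0.04 -0.023 0 0.1; 0.75 -0.08 -0.046 0 0.2; 0.75 -0.12 -0.07 0 0.3; 0.75 -0.16 -0.093 0 0.4; 0.75 -0.2 -0.115 0 0.5; 0.75 -0.24 -0.14 0 0.62; 0.75 -0.28 -0.16 0 0.74; 0.75 -0.32 -0.185 0 0.86; 0.75 -0.36 -0.21 0 0.96; 0.75 -0.404 -0.231 0.02 1.02"

```text
t: 1.1
tool_pos: [0.5198, 0.3006, 0.2103]
tool_rot: [0.618, 0.786, 0.002, 0.0]
wrist_force: [1.2, 1.3, -0.3]
width: 0.749
grip_force: 0.0
```

```bash
python3 - <<'E'
from h import *
s=bot.observe();print(s['tool_pos'],s['joint_positions'],R.from_quat(s['tool_rot']).as_matrix().round(3));shift([.4764,-.2557,.12])
E
```

```text
[0.51977974 0.30060639 0.21025726] [-0.96910227  0.33748151  0.42453862  1.8182429  -0.16186029  1.016455
 -0.24287046] [[-0.236  0.972  0.002]
 [ 0.972  0.236  0.002]
 [ 0.002  0.003 -1.   ]]
shift [-0.5306 -0.1735  0.0889]
```

>>> play_rows:
  plan: "0.75 -0.045 -0.015 0 0; 0.75 -0.09 -0.03 0 0; 0.75 -0.135 -0.045 0 0; 0.75 -0.18 -0.06 0 0; 0.75 -0.225 -0.075 0 0; 0.75 -0.27 -0.09 0 0; 0.75 -0.315 -0.105 0 0; 0.75 -0.36 -0.12 0 0; 0.75 -0.405 -0.135 0 0; 0.75 -0.45 -0.15 0 0"

```text
t: 2.1
tool_pos: [0.4796, -0.1727, 0.2086]
tool_rot: [0.616, 0.787, 0.0, 0.0]
wrist_force: [1.2, -0.1, 0.5]
width: 0.751
grip_force: 0.0
```

>>> play_rows:
  plan: "0.75 -0.04 -0.012 0.02 0; 0.75 -0.08 -0.023 0.04 0; 0.75 -0.08 -0.023 0.085 0; 0.75 -0.08 -0.023 0.085 0; 0.75 -0.08 -0.023 0.085 0"

```text
t: 2.6
tool_pos: [0.4765, -0.2539, 0.1236]
tool_rot: [0.617, 0.787, -0.001, -0.001]
wrist_force: [0.1, 0.4, 0.7]
width: 0.753
grip_force: 0.0
```

```bash
python3 - <<'E'
from h import *
d=snap('side','s1');snap('top','t1')
shift([.4764,-.2557,.024])
s=bot.observe();print(s['tool_pos'],s['joint_positions'])
t=np.load('pics/top.npz')['im'][:,:,::-1];s=np.load('pics/side.npz')['im'][:,:,::-1]
A=cv2.resize(t[210:310,380:480],None,fx=4,fy=4,interpolation=2);B=cv2.resize(s[290:390,330:430],None,fx=4,fy=4,interpolation=2)
cv2.imwrite('pics/c4.png',np.hstack([A,B]))
E
```

```text
shift [-0.0014 -0.0021  0.1012]
[ 0.47794853 -0.25379693  0.12516591] [-0.158859    0.39077175  0.65530392  2.03166236 -0.32408991  0.81933746
  0.92703147]
```

View pics/c4.png

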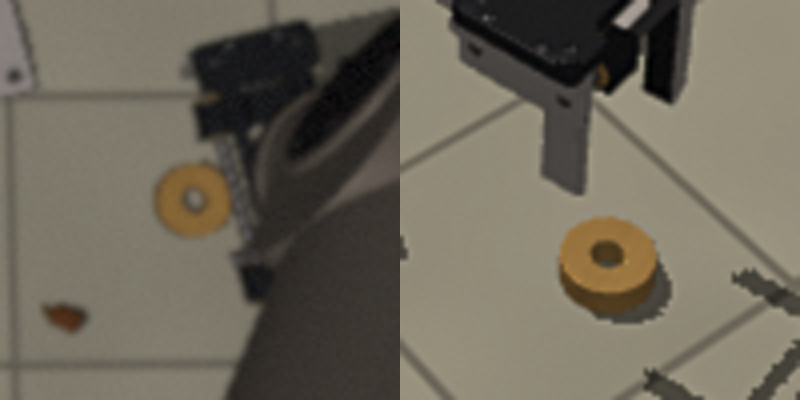

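The gripper hangs over the wide collar with its fingers straddling it along x; the apparent offset in the top view is parallax. Descending.

>>> play_rows:
  plan: "0.75 -0.001 -0.002 0.03 0; 0.75 -0.001 -0.002 0.06 0; 0.75 -0.001 -0.002 0.085 0; 0.75 -0.001 -0.002 0.1 0; 0.75 -0.001 -0.002 0.1 0; 0.4 -0.001 -0.002 0.1 0; 0.4 -0.001 -0.002 0.1 0; 0.4 -0.001 -0.002 0.1 0; 0.4 -0.001 -0.002 0.1 0; 0.4 -0.001 -0.002 0.1 0"
  squeeze: 25

```text
t: 3.7
tool_pos: [0.4759, -0.2556, 0.0244]
tool_rot: [0.617, 0.787, 0.0, 0.001]
wrist_force: [-0.4, 0.7, 9.5]
width: 0.53
grip_force: 25.0
```

>>> play_rows:
  plan: "0.4 0 0 -0.03 0; 0.4 0 0 -0.07 0; 0.4 0 0 -0.12 0; 0.4 0.04 0.02 -0.12 0; 0.4 0.08 0.04 -0.12 0; 0.4 0.12 0.06 -0.12 0; 0.4 0.16 0.08 -0.12 0; 0.4 0.20 0.1 -0.12 0; 0.4 0.24 0.125 -0.12 0; 0.4 0.28 0.145 -0.12 0"

```text
t: 4.7
tool_pos: [0.5495, 0.0532, 0.1441]
tool_rot: [0.616, 0.787, 0.0, 0.0]
wrist_force: [0.3, 0.5, -0.3]
width: 0.529
grip_force: 25.0
```

>>> play_rows:
  plan: "0.4 0.02 0.01 0 0; 0.4 0.042 0.022 0 0; 0.4 0.042 0.022 0.03 0; 0.4 0.042 0.022 0.03 0; 0.4 0.042 0.022 0.03 0; 0.4 0.042 0.022 0.03 0"

```text
t: 5.3
tool_pos: [0.5607, 0.0963, 0.1146]
tool_rot: [0.617, 0.787, 0.0, 0.0]
wrist_force: [0.8, -0.1, -0.1]
width: 0.53
grip_force: 25.0
```

```bash
python3 - <<'E'
from h import *
snap('side','s2');snap('top','t2')
shift([.562,.0967,.115])
s=bot.observe();print(s['tool_pos'],s['width'],s['wrist_force'])
t=np.load('pics/top.npz')['im'][:,:,::-1];s=np.load('pics/side.npz')['im'][:,:,::-1]
A=cv2.resize(t[190:260,260:330],None,fx=5.6,fy=5.6,interpolation=2);B=cv2.resize(s[190:260,285:355],None,fx=5.6,fy=5.6,interpolation=2)
cv2.imwrite('pics/c5.png',np.hstack([A,B]))
E
```

```text
shift [-0.0002  0.0012 -0.0004]
[0.5607586  0.09656957 0.11459131] 0.5326424943290752 [-0.66143177 -0.67894604 -0.96580212]
```

View pics/c5.png

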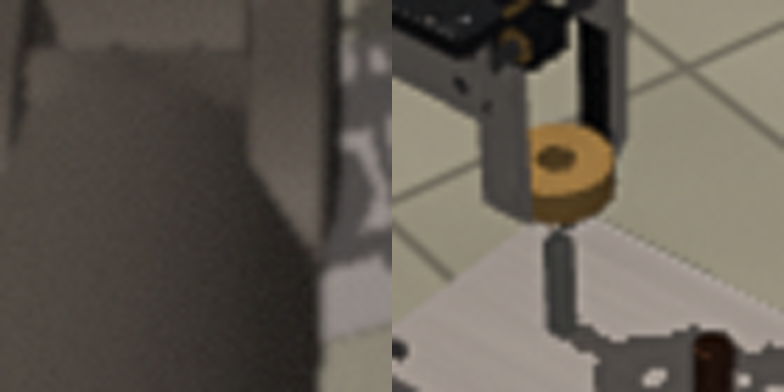

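The collar is held level right above the post: bore centre at (556,158) and post tip at about (559,235) in the crop. The arm hides it in the top view. I'll check the residuals.

```bash
python3 - <<'E'
from h import *
uv=lambda X,Y:np.array([285+(X-392+.5)/5.6-.5,190+(Y+.5)/5.6-.5])
b=uv(556,158);t=uv(559,236)
print('bore',b,b-proj('side',[.5608,.0966,.108])); print('tip',t,t-proj('side',[.562,.0967,.064]))
for z in(.106,.108,.11):print(back('side',*b,z))
print(back('side',*t,.064), proj('side',[.562,.0967,.012]), proj('side',[.5608,.0966,.012]))
E
```

```text
bore [313.875      217.80357143] [0.08454859 0.51703632]
tip [314.41071429 231.73214286] [-0.26284549  0.26691666]
[0.56125066 0.09698308 0.106     ]
[0.55980252 0.09485148 0.108     ]
[0.55835438 0.09271987 0.11      ]
[0.56090173 0.09625375 0.064     ] (np.float64(315.2338395882141), np.float64(247.7502495866367)) (np.float64(314.86258499921973), np.float64(247.96317397869888))
```

>>> play_rows:
  plan: "0.4 0 0.0005 0.015 0; 0.4 0 0.0005 0.025 0; 0.4 0 0.0005 0.03 0; 0.4 0 0.0005 0.035 0; 0.4 0 0.0005 0.035 0; 0.4 0 0.0005 0.035 0"

```text
t: 6.0
tool_pos: [0.5608, 0.097, 0.0785]
tool_rot: [0.617, 0.787, -0.0, -0.0]
wrist_force: [0.5, -0.3, -0.7]
width: 0.531
grip_force: 25.0
```

>>> play_rows:
  plan: "0.4 0 0 0.012 0; 0.4 0 0 0.024 0; 0.4 0 0 0.034 0; 0.4 0 0 0.04 0; 0.4 0 0 0.042 0; 0.4 0 0 0.042 0; 0.4 0 0 0.042 0"

```text
t: 6.7
tool_pos: [0.5604, 0.097, 0.0364]
tool_rot: [0.617, 0.787, -0.0, -0.0]
wrist_force: [-2.6, -0.1, 5.0]
width: 0.53
grip_force: 25.0
```

Home. Release, then go up.

>>> play_rows:
  plan: "0.75 0 0 0 0; 0.75 0 0 0 0; 0.75 0 0 0 0; 0.75 0 0 -0.03 0; 0.75 0 0 -0.07 0; 0.75 0 0 -0.11 0; 0.7 0.04 -0.01 -0.11 0; 0.7 0.08 -0.02 -0.11 0; 0.7 0.12 -0.03 -0.11 0; 0.7 0.16 -0.04 -0.11 0"

```text
t: 7.7
tool_pos: [0.4828, 0.2442, 0.1467]
tool_rot: [0.617, 0.787, 0.0, 0.0]
wrist_force: [1.3, -0.2, 0.3]
width: 0.7
grip_force: 0.0
```

```bash
python3 - <<'E'
from h import *
snap('side','s3');snap('top','t3')
shift([.4488,.3268,.12])
s=bot.observe();print(s['tool_pos'],s['joint_positions'])
s=np.load('pics/side.npz')['im'][:,:,::-1]
A=cv2.resize(s[205:285,280:360],None,fx=5,fy=5,interpolation=2);B=cv2.resize(s[180:260,190:270],None,fx=5,fy=5,interpolation=2)
cv2.imwrite('pics/c6.png',np.hstack([A,B]))
E
```

```text
shift [ 0.0842 -0.0118  0.0264]
[0.48099857 0.24808129 0.14624026] [-1.07277043  0.34283002  0.58463183  2.0110008  -0.25007886  0.85729447
 -0.10076997]
```

View pics/c6.png

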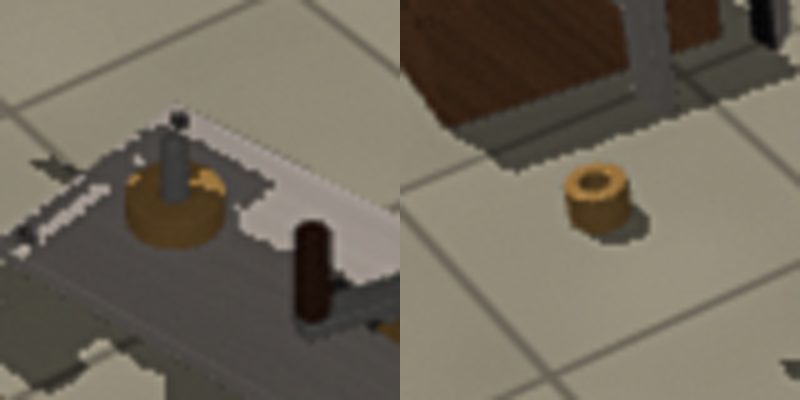

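The wide collar sits flat on the plate around the post, and the narrow collar is still standing at crop (597,185). Fetching it.

>>> play_rows:
  plan: "0.7 0.04 -0.006 0 0; 0.7 0.08 -0.012 0 0; 0.7 0.084 -0.012 0.02 0; 0.7 0.084 -0.012 0.026 0; 0.7 0.084 -0.012 0.026 0; 0.7 0.084 -0.012 0.026 0"

```text
t: 8.4
tool_pos: [0.4526, 0.3203, 0.1209]
tool_rot: [0.617, 0.787, -0.0, 0.0]
wrist_force: [0.1, 0.4, 0.4]
width: 0.699
grip_force: 0.0
```

```bash
python3 - <<'E'
from h import *
shift([.4488,.3268,.027])
E
```

```text
shift [ 0.0073 -0.0022  0.0939]
```

>>> play_rows:
  plan: "0.7 0.007 -0.002 0.03 0; 0.7 0.007 -0.002 0.06 0; 0.7 0.007 -0.002 0.085 0; 0.7 0.007 -0.002 0.094 0; 0.7 0.007 -0.002 0.094 0; 0.25 0.007 -0.002 0.094 0; 0.25 0.007 -0.002 0.094 0; 0.25 0.007 -0.002 0.094 0; 0.25 0.007 -0.002 0.094 0; 0.25 0.007 -0.002 0.094 0"

```text
t: 9.4
tool_pos: [0.4484, 0.3282, 0.027]
tool_rot: [0.617, 0.787, 0.0, -0.0]
wrist_force: [-1.5, 0.2, 7.8]
width: 0.362
grip_force: 25.0
```

>>> play_rows:
  plan: "0.25 0 0 -0.03 0; 0.25 0 0 -0.07 0; 0.25 0 0 -0.11 0; 0.25 -0.04 0.01 -0.11 0; 0.25 -0.08 0.02 -0.11 0; 0.25 -0.12 0.03 -0.11 0; 0.25 -0.16 0.04 -0.11 0; 0.25 -0.2 0.05 -0.11 0; 0.25 -0.24 0.055 -0.11 0; 0.25 -0.25 0.055 -0.11 0"

```text
t: 10.4
tool_pos: [0.5627, 0.0937, 0.1368]
tool_rot: [0.619, 0.786, -0.0, 0.001]
wrist_force: [-0.6, 0.3, -1.6]
width: 0.363
grip_force: 25.0
```

```bash
python3 - <<'E'
from h import *
shift([.5608,.097,.113])
E
```

```text
shift [ 0.0037 -0.0011  0.0238]
```

>>> play_rows:
  plan: "0.25 0.004 -0.001 0.012 0; 0.25 0.004 -0.001 0.024 0; 0.25 0.004 -0.001 0.024 0; 0.25 0.004 -0.001 0.024 0; 0.25 0.004 -0.001 0.024 0"

```text
t: 10.9
tool_pos: [0.5595, 0.1028, 0.1126]
tool_rot: [0.616, 0.788, -0.0, -0.0]
wrist_force: [-0.7, 0.0, -0.7]
width: 0.36
grip_force: 25.0
```

```bash
python3 - <<'E'
from h import *
snap('side','s4')
s=bot.observe();print(s['tool_pos']);shift([.5608,.097,.113])
s=np.load('pics/side.npz')['im'][:,:,::-1]
cv2.imwrite('pics/c7.png',cv2.resize(s[190:260,280:350],None,fx=8,fy=8,interpolation=2))
E
```

```text
[0.55967353 0.10258066 0.11276689]
shift [-0.0057 -0.0002 -0.0002]
```

View pics/c7.png

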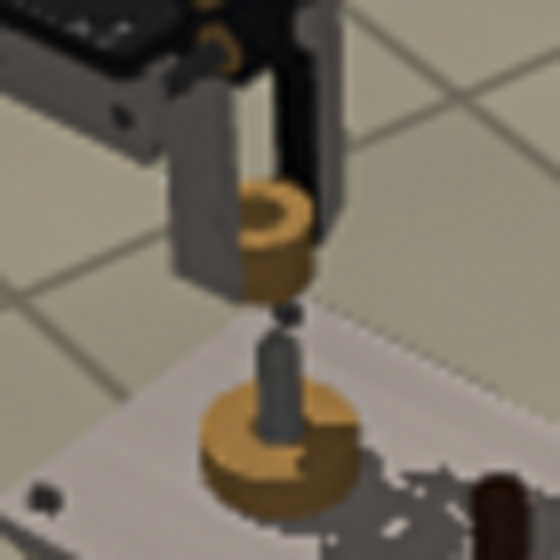

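The narrow collar is held upright: top centre at about (260,214), right edge 315. The post tip is at about (279,335). The TCP sits 6 mm too far along tool x because the motion lagged earlier. Checking the collar's offset in the grip.

```bash
python3 - <<'E'
from h import *
b=np.array([280+260.5/8-.5,190+214.5/8-.5])
for p in([.5596,.1026,.1097],[.5608,.097,.1097]):print(b-proj('side',p))
w=np.array([280+280.5/8-.5,190+426/8-.5]);print('wide',w-proj('side',[.562,.0967,.030]),w-proj('side',[.5608,.097,.030]))
print(back('side',*b,.1097))
E
```

```text
[0.16871685 0.6362695 ]
[-1.61025471 -0.32414685]
wide [-0.4803232   0.55180914] [-0.01147128  0.42326961]
[0.55849275 0.1003417  0.1097    ]
```

>>> play_rows:
  plan: "0.25 -0.0055 0 0 0; 0.25 -0.0055 0 0 0; 0.25 -0.0055 0 0.01 0; 0.25 -0.0055 0 0.02 0; 0.25 -0.0055 0 0.026 0; 0.25 -0.0055 0 0.032 0; 0.25 -0.0055 0 0.034 0; 0.25 -0.0055 0 0.034 0"

```text
t: 11.75
tool_pos: [0.5608, 0.0966, 0.0781]
tool_rot: [0.617, 0.787, -0.0, -0.0]
wrist_force: [-0.1, 0.2, -0.1]
width: 0.365
grip_force: 25.0
```

>>> play_rows:
  plan: "0.25 0 0 0.008 0; 0.25 0 0 0.015 0; 0.25 0 0 0.019 0; 0.25 0 0 0.0215 0; 0.25 0 0 0.0215 0; 0.25 0 0 0.0215 0"

```text
t: 12.35
tool_pos: [0.5607, 0.0965, 0.057]
tool_rot: [0.617, 0.787, -0.0, -0.0]
wrist_force: [-2.5, 0.3, 4.0]
width: 0.363
grip_force: 25.0
```

>>> play_rows:
  plan: "0.6 0 0 0 0; 0.6 0 0 0 0; 0.6 0 0 0 0; 0.6 0 0 -0.02 0; 0.6 0 0 -0.05 0; 0.6 0 0 -0.095 0; 0.5 -0.02 -0.006 -0.095 0.14; 0.5 -0.04 -0.012 -0.095 0.28; 0.5 -0.06 -0.018 -0.095 0.42; 0.5 -0.08 -0.024 -0.095 0.56"

```text
t: 13.35
tool_pos: [0.5568, 0.0126, 0.1522]
tool_rot: [0.812, 0.584, 0.0, 0.0]
wrist_force: [-0.3, -0.6, -0.3]
width: 0.504
grip_force: 0.0
```

>>> play_rows:
  plan: "0.5 0 0 0 0.14; 0.5 0 0 0 0.28; 0.5 0 0 0 0.42; 0.5 0 0 0 0.56; 0.5 0 0 0 0.7; 0.5 0 0 0 0.84; 0.5 0 0 0 0.98; 0.5 0 0 0 1.04; 0.5 0 0 0 1.04; 0.5 0 0 0 1.04"

```text
t: 14.35
tool_pos: [0.5568, 0.0133, 0.1519]
tool_rot: [0.994, 0.107, -0.0, 0.0]
wrist_force: [0.5, 0.5, -0.5]
width: 0.499
grip_force: 0.0
```

```bash
python3 - <<'E'
from h import *
snap('side','s5')
s=bot.observe();print(s['tool_pos'],s['joint_positions'],R.from_quat(s['tool_rot']).as_matrix().round(3));shift([.5547,-.0226,.068])
s=np.load('pics/side.npz')['im'][:,:,::-1]
cv2.imwrite('pics/c8.png',cv2.resize(s[190:310,280:400],None,fx=5,fy=5,interpolation=2))
E
```

```text
[0.55680364 0.01331677 0.15199591] [-0.92657278  0.52063335  1.04793012  1.98649023 -0.55611505  0.95501359
 -0.95333416] [[ 0.977  0.213  0.   ]
 [ 0.213 -0.977 -0.   ]
 [ 0.     0.    -1.   ]]
shift [-0.0097  0.0346  0.084 ]
```

View pics/c8.png

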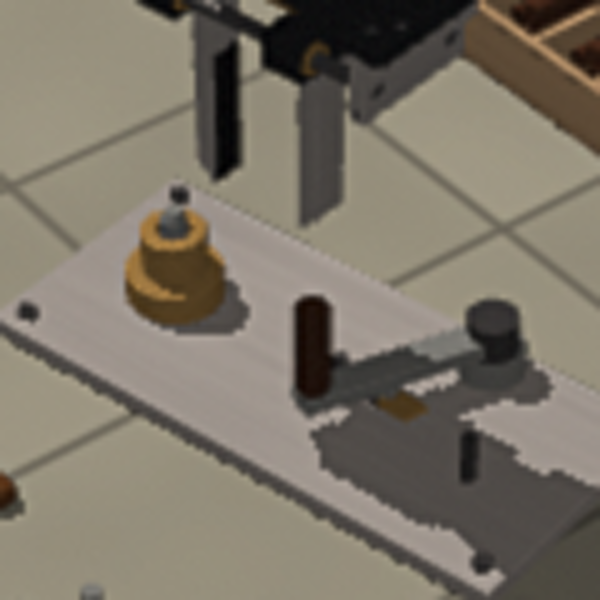

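Both collars are stacked on the post with the tip showing above them, and the finger post stands at crop (313,305). The gripper is turned to close along the swing. Moving over it and pinching.

>>> play_rows:
  plan: "0.5 -0.01 0.034 0 0; 0.5 -0.01 0.034 0 0; 0.5 -0.01 0.034 0.03 0; 0.5 -0.01 0.034 0.06 0; 0.5 -0.01 0.034 0.08 0; 0.5 -0.01 0.034 0.084 0; 0.5 -0.01 0.034 0.084 0; 0.1 -0.01 0.034 0.084 0; 0.1 -0.01 0.034 0.084 0; 0.1 -0.01 0.034 0.084 0"
  squeeze: 25

```text
t: 15.4
tool_pos: [0.5546, -0.0219, 0.0687]
tool_rot: [0.994, 0.106, 0.001, -0.0]
wrist_force: [0.7, 0.0, -0.1]
width: 0.285
grip_force: 0.0
```

>>> play_rows:
  plan: "0.1 -0.01 0 0 0; 0.1 0 0 0 0; 0.1 0 0 0 0"

```text
t: 15.7
tool_pos: [0.5493, -0.0223, 0.0669]
tool_rot: [0.994, 0.106, -0.004, -0.001]
wrist_force: [-21.2, 0.2, 6.5]
width: 0.187
grip_force: 25.0
```

The stray x nudge in my last call left the grip off-centre, so I'll regrip.

>>> play_rows:
  plan: "0.4 0 0 0 0; 0.4 0 0 0 0; 0.4 0 0 0 0; 0.1 0 0 0 0; 0.1 0 0 0 0; 0.1 0 0 0 0; 0.1 0 0 0 0"

```text
t: 16.4
tool_pos: [0.5541, -0.0216, 0.068]
tool_rot: [0.994, 0.106, -0.0, -0.0]
wrist_force: [-1.7, 3.0, 2.0]
width: 0.186
grip_force: 25.0
```

```bash
python3 - <<'E'
from h import *
exec(open('fit.py').read().split("print(r.x)")[0]);p=r.x
s=bot.observe();tp=s['tool_pos'];M=R.from_quat(s['tool_rot']).as_matrix();print(tp,s['wrist_force'],s['grip_force'])
pv=W(p,(.05,-.07,.012));v=tp-pv;v[2]=0;print(np.linalg.norm(v))
for a in np.append(np.arange(.075,.751,.075),[.78,.82]):
    q=R.from_rotvec([0,0,a]).apply(v)-v;print(round(a,3),(M.T@q).round(4))
print(M.round(3))
E
```

```text
[ 0.55414693 -0.02164758  0.06800024] [-1.70450058  3.01001072  2.04710429] 25.000668168067932
0.09602795217595993
0.075 [-0.0027  0.0067 -0.    ]
0.15 [-0.0049  0.0135 -0.    ]
0.225 [-0.0066  0.0205 -0.    ]
0.3 [-0.0077  0.0277 -0.    ]
0.375 [-0.0083  0.0348 -0.    ]
0.45 [-0.0084  0.042  -0.    ]
0.525 [-0.0079  0.0492 -0.    ]
0.6 [-0.0069  0.0563 -0.    ]
0.675 [-0.0053  0.0634 -0.    ]
0.75 [-0.0033  0.0703 -0.    ]
0.78 [-0.0023  0.073  -0.    ]
0.82 [-0.0009  0.0766 -0.    ]
[[ 0.977  0.211 -0.   ]
 [ 0.211 -0.977  0.001]
 [-0.    -0.001 -1.   ]]
```

>>> play_rows:
  plan: "0.1 -0.0027 0.0067 0 -0.075; 0.1 -0.0049 0.0135 0 -0.15; 0.1 -0.0066 0.0205 0 -0.225; 0.1 -0.0077 0.0277 0 -0.3; 0.1 -0.0083 0.0348 0 -0.375; 0.1 -0.0084 0.042 0 -0.45; 0.1 -0.0079 0.0492 0 -0.525; 0.1 -0.0069 0.0563 0 -0.6; 0.1 -0.0053 0.0634 0 -0.675; 0.1 -0.0053 0.0634 0 -0.675"
  squeeze: 30

```text
t: 17.4
tool_pos: [0.563, -0.0845, 0.068]
tool_rot: [0.902, 0.431, 0.001, -0.001]
wrist_force: [1.7, 9.4, -0.1]
width: 0.183
grip_force: 30.0
```

```bash
cat > ang.py <<'E'
from h import *
pv=np.array([.6481,-.0415]);s=bot.observe();v=s['tool_pos'][:2]-pv;v0=np.array([.5541,-.0216])-pv
a=np.arctan2(v[1],v[0])%(2*np.pi)-np.arctan2(v0[1],v0[0])%(2*np.pi)
tg=np.array([-v[1],v[0]])/np.linalg.norm(v)
M=R.from_quat(s['tool_rot']).as_matrix()
print('angle',a,'radius',np.linalg.norm(v),'F tangential',s['wrist_force'][:2]@tg,'radial',s['wrist_force'][:2]@v/np.linalg.norm(v),s['wrist_force'],'tangent in tool',M.T[:2,:2]@tg,s['width'],s['joint_positions'].round(2))
E
python3 ang.py
```

```text
angle 0.6765763629677779 radius 0.09529790043707595 F tangential -7.638261158629909 radial -5.811536473586913 [ 1.74142795  9.43845424 -0.12416846] tangent in tool [-0.41037322  0.91191705] 0.18328175048376785 [-0.51  0.56  0.72  2.01 -0.53  0.77 -0.16]
```

>>> play_rows:
  plan: "0.1 -0.0014 0.0033 0 -0.037; 0.1 -0.0026 0.0065 0 -0.075; 0.1 -0.0026 0.0065 0 -0.075; 0.1 -0.0026 0.0065 0 -0.075"

```text
t: 17.8
tool_pos: [0.5662, -0.09, 0.068]
tool_rot: [0.886, 0.463, 0.0, -0.001]
wrist_force: [1.0, 9.1, 0.0]
width: 0.187
grip_force: 30.0
```

```bash
python3 ang.py
```

```text
angle 0.7430360251450443 radius 0.09519562399879712 F tangential -7.298539594256592 radial -5.5147384218892 [1.0283868  9.08974371 0.03585889] tangent in tool [-0.4160622   0.90933532] 0.18729214195760283 [-0.48  0.56  0.7   2.   -0.51  0.77 -0.09]
```

Not yet at the stop, since the force hasn't risen. I'll press a little further.

>>> play_rows:
  plan: "0.1 -0.0004 0.0009 0 -0.01; 0.1 -0.0008 0.0018 0 -0.02; 0.1 -0.0008 0.0018 0 -0.02; 0.1 -0.0008 0.0018 0 -0.02"

```text
t: 18.2
tool_pos: [0.5668, -0.0909, 0.0679]
tool_rot: [0.881, 0.472, 0.0, -0.001]
wrist_force: [-2.3, 11.3, 4.4]
width: 0.184
grip_force: 30.0
```

```bash
python3 ang.py
```

```text
angle 0.7548105053398144 radius 0.0951854226969699 F tangential -10.809098817571543 radial -3.8902924405781216 [-2.29031951 11.25723896  4.35904255] tangent in tool [-0.42386807  0.9057204 ] 0.18376562669876267 [-0.48  0.56  0.69  1.99 -0.51  0.77 -0.07]
```

>>> play_rows:
  plan: "0.1 -0.0003 0.0007 0 0; 0.1 -0.0006 0.0014 0 0; 0.1 -0.0006 0.0014 0 0; 0.1 -0.0006 0.0014 0 0"

```text
t: 18.6
tool_pos: [0.5669, -0.0912, 0.0678]
tool_rot: [0.881, 0.473, -0.0, -0.002]
wrist_force: [-7.4, 16.7, 9.0]
width: 0.186
grip_force: 30.0
```

```bash
python3 ang.py
```

```text
angle 0.7583138473953817 radius 0.0952156722951803 F tangential -18.09522325572739 radial -2.43192278084531 [-7.37972467 16.70003045  8.9588861 ] tangent in tool [-0.42120395  0.90695439] 0.18619067656699625 [-0.48  0.56  0.69  1.99 -0.51  0.77 -0.07]
```

The arm is on its stop: the last 1.5 mm of command moved it almost nothing, while the force rose from 11 to 18 N. Handing in.

```bash
python3 -c "
from workcell import bot
print(bot.sign_off())"
```

```text
the job is handed in; nothing more can be done
None
```

I threaded both collars onto the locating post, wide then narrow on top, and let go of them; the tensioner arm is pushed past its pawl to the back stop (about 0.75 rad) and still gripped there at hand-in, about 19 s on the clock.

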